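# Unlatch the scrap-bin hatch and clear an offcut

### The job

The scrap bin's hatch cover is locked shut by a spring index plunger: pull the knob up to free the cover and slide the cover open until the plunger drops into its open-position hole, so the cover is latched open. Stop gently when it latches: never run the cover on to the end of its travel or force the shoe with that hole out of its clamp. Then send the steel offcut lying on the bin's ledge through the hatch, past the sprung flap, down into the bin, and leave the tin, hammer and bowl where they are.

Things in the scene. Friction and masses are not known exactly. Their poses are not given: they have to be found in the camera images.
- bin: Grey steel scrap bin fixed on the bench, 240 (x) x 380 (y) x 130 mm high; origin at the centre of its underside, on the bench; -x is its front (robot side), z up. Flat deck 130 mm above the bench. Its front part, x from -120 to -20 mm, is a plain rimless ledge on which the offcut lies; behind it is the hatch; behind that an index rail along y at x = 104 mm, its top 130 mm above the bench.
- hatch_mid (a point): Middle of the rectangular hatch in the deck, at deck height; fixed to the bin, axes as the bin's. The hatch is 98 (x) x 150 mm (y). When latched open at least 130 mm of its y length, from the -y end, is clear. A 5 mm aluminium cover shuts it, its top 8 mm below the deck top; it slides towards +y under the deck.
- cover (a joint): Slide of the cover along the bin's +y, in m: 0 shut, end stop at 0.185. It latches open somewhere between 0.135 and 0.175: that hole is in a steel shoe clamped on the rail, set differently at every start. Friction 2 N, plus 1 to 2 N while the pin drags on the rail. Play in a latch hole 2 to 3 mm either way.
- plunger (a joint): Lift of the plunger in the cover, in m: 0 down (pin in a hole), 0.010 when the pin's tip rides on the rail, 0.016 end of lift. Spring: about 5 N at 0, 11 N at 0.016. Lift 0.012 or more to slide free. Let go between the holes, the pin rides on the rail, and the knob's side can be pushed along until the pin snaps down into the open hole and blocks the cover.
- shoe (a joint): How far the steel shoe with the open-position hole (two bright blocks on the rail with a gap between them) has been forced out of its clamped setting, towards +y, in m: 0 at every start, wherever it is set. The clamp holds about 30 N; pushed harder by the latched plunger it slips and stays so.
- knob_mid (a point): Middle of the plunger's black upright cylindrical knob, 34 mm diameter, 24 mm high; moves with cover and plunger. Plunger down: this point is 184 mm above the bench, the knob's lower face 172, and under it a 22 mm wide collar (top at 164.5) on the cover's bracket (46 x 70 mm, long along y, top at 150.5). Shut, it is at x = 104, y = -90 mm of the bin.
- flap: Sprung steel flap under the cover, 88 (x) x 144 x 3 mm, 18 mm below the deck top. Origin on its hinge, along the hatch's front edge, in the middle of its width. It yields downward to a light push (under 1 N at its free edge; the offcut's weight opens it) and swings back.
- offcut: Loose bright steel bar, 34 (x) x 90 (y) x 24 mm high, about 0.6 kg, lying on the ledge in front of the hatch with its long side along the hatch's front edge, give or take some 12 degrees; origin at the centre of its underside.
- tin: Bystander: closed dark steel tin, 54 mm diameter, 60 mm high, standing on the bin's ledge some 16 to 24 cm beside the offcut on the +y side; origin at the centre of its underside.
- hammer: Bystander: hammer lying on the bench to the right of the bin; origin under its middle.
- bowl: Bystander: dark steel bowl, 100 mm across the rim, 50 mm high, on the bench to the left of the bin; origin at the centre of its underside.
There are look-alikes about, which are no part of the job. There is more than one size of the offcut; the one meant has the size given above.

How it is judged:
On the way, in this order (a step that is already met when the one before it is completed fails the run):
1. the plunger is pulled up out of its hole while the cover is still shut (value of joint plunger above 0.0095 m and value of joint cover below 0.02 m), for 0.05 s.
2. the cover is open and the plunger has dropped into the open-position hole, the offcut still outside (value of joint cover above 0.13 m and value of joint plunger below 0.003 m and z of offcut in the frame of bin above 0.11 m), for 0.2 s.
At the end, for the whole second after the job is handed in: The cover is latched open (slid at least 130 mm, plunger down to within 3 mm), the offcut lies at rest inside the bin (its origin at least 45 mm below the deck top and within the bin's walls), and tin, hammer and bowl are within 30 mm of where they stood (value of joint cover above 0.13 m and value of joint plunger below 0.003 m and z of offcut in the frame of bin between 0 and 0.085 m and x of offcut in the frame of bin between -0.118 and 0.118 m and y of offcut in the frame of bin between -0.19 and 0.19 m and linear speed of offcut below 0.03 m/s and distance of each of tin, hammer, bowl from where it was at the start of the episode below 0.03 m); the robot touches nothing.
It fails at once if the cover is forced or run past its open latch to the end of its travel (joint above 0.180) (value of joint cover above 0.18 m).
It fails at once if the shoe is forced out of its clamped setting by more than 6 mm (value of joint shoe above 0.006 m).
It fails at once if the tin, hammer or bowl is knocked away by more than 30 mm (distance of any of tin, hammer, bowl from where it was at the start of the episode above 0.03 m).
It fails at once if the tin is tipped over (angle between tin's own z axis and vertical above 0.5 rad).
It also fails if it takes over 54 s, if anything falls off the work surface, if the arm or the gripper's body presses on something with over 40 N, if the wrist force passes 120 N, or if a joint passes its speed limit or range.

### The arm

A 6-joint arm with a two-finger parallel gripper is mounted at the origin on the work surface. World frame = base frame: x ahead of the robot, y to its left, z up, the work surface at z = 0. Lengths are in m, angles in rad, forces in N, time in s.
With the tool pointing down it reaches from about 0.3 to 0.75 m from the base axis. Payload 8.5 kg.
Tool frame: the origin (TCP) lies midway between the tips of the shut fingers; the grasp point (between the pads) lies 19 mm behind it; z points along the fingers, y is the direction in which the jaws open and shut (so a half turn about z gives the same grasp; the last joint's range is limited). The gripper opens to 88 mm and grips with 3 to 60 N. Pads are 18 mm wide; open, the fingers measure 123 mm over their backs; the gripper's body (75 mm by 187 mm) begins 45 mm behind the grasp point.
Start: joints at [1.014, 0.381, 1.297, -0, 1.464, -0.215], TCP at [0.184, 0.518, 0.239] pointing down, gripper open.
Joint ranges: [-3.11, 3.11], [-0.89, 2.33], [0.22, 2.48], [-1.42, 4.56], [0.17, 2.85], [-2.88, 2.88]. Speed limits (rad/s): [2.39, 2.39, 3.14, 3.14, 3.14, 3.14].

### API

Orientations are given as a unit quaternion [w, x, y, z].
In Python, from plant import sense, grab_frame, camera_model, robot, masks_of gives the robot as it stands. The module is installed in compiled form; this text tells all that it offers.
- The arm moves only by the tool play_rows, never from a script. Its argument "rows" is a list of rows, each a list of 7 numbers: the shift along the tool's x, y, z in cm, then the turn, a rotation vector about the tool's x, y, z in degrees, then the finger opening in cm, from 0 to 8.81. A call has 1 to 20 rows; each row is the pose to reach, as a shift and turn from the pose commanded when the call began, along the tool's axes at that moment; what a row does not reach only later rows make up. A row lasts 1/8 s, in which the tool goes at most 62.5 mm and 10.7 degrees, less where a joint would pass 70% of its speed; a pose out of reach is approached as far as the arm can. A call with a gripper value outside its range is refused whole. The fingers move at their own pace and stop on an object; "newtons" is the grip in N (left out, the last holds). Time passes only in rows, so rows that repeat a pose let the fingers close. It gives the time, the measured TCP pose, the force and the opening at its end, in the units of the state.
- sense(): the state, without advancing time (a new reading comes with each control period).
- grab_frame(name): name is "scene" or "side" or "wrist"; returns (picture, depth): 420x560x3 uint8, red, green, blue; 420x560 float32, m along the optical axis (not along the pixel's ray), 0 where there is no reading.
- camera_model(name): a dict with "K" (3x3 intrinsics, pixels), "eye" and "orientation" of the camera in the world. Camera axes: x right, y down, z forward; pixel columns grow to the right and rows downward; lengths in m; the calibration is good to about 2 mm. A picture is of the moment at which its call begins: read the wrist's pose just before it. camera_model takes no time and is no camera call; for the wrist camera it gives the pose at the moment of the call.
- robot.job_done(): hands the job in, once; it reports no verdict.
Trained networks look in the newest picture that a camera, given by its name, has taken for a name from the list of things; names that differ only in an ending like _2 or _b are one class to them, and where a whole thing is asked for, a point or a joint stands for the part that bears it (a point fixed in the world has none). Each returns a list of dicts, best first, with "conf" (0 to 1); they miss things now and then, are a little off and sometimes report something else, mostly with a low value. They report only what shows in the picture. A call takes as long as a camera call. They do not tell look-alikes from the thing itself.
- masks_of(query, camera): "pixels" (420x560 bool, what is visible of it) and "pixel" ([row, column] in pixels, amid what is visible of it).
The state is a dict: "t": time; "qpos": joint angles; "qd": joint speeds; "effort": joint torques, N m; "eef_pos": TCP position; "ee_rot": TCP orientation; "contact_force": force on the tool from outside, world axes, zero at the start; "wrist_torque": the same for the moment, N m; "width": finger opening in m.
Only numpy, scipy, OpenCV 4.12 (cv2) and the standard library are available. Lean on these libraries where they do the work, as an engineer would, in place of code of your own. Each camera call takes 0.05 s, during which the arm holds its last target.

## Working session

There is one attempt and no reset: what is moved stays moved. The work goes in short steps, Python scripts to look and compute and a tool call to move; the robot and the scene stay as the last step left them, time stands still between calls to the robot, and variables do not carry over. Pictures are saved under pics/ and viewed, and the job is handed in when it is done.

Besides the shell and the picture viewer there is one more tool, called after "Call:" by a JSON object that holds its "api" and its "payload", one argument or row to a line. play_rows: Moves the arm, as the interface text tells. Its arguments: {"type":"object","properties":{"rows":{"type":"array"},"newtons":{"type":"number"}},"required":["rows"]}

```bash
mkdir -p pics
cat > h.py <<'E'
import numpy as np, cv2
from scipy.spatial.transform import Rotation as R
from plant import sense, grab_frame, camera_model, robot, masks_of
def q2R(q): return R.from_quat([q[1],q[2],q[3],q[0]]).as_matrix()
def cam(name):
    m=camera_model(name); o=np.array(m["orientation"]); 
    Rm=o if o.shape==(3,3) else q2R(o)
    return np.array(m["K"]),np.array(m["eye"]),Rm
def cloud(d,c):
    K,e,Rm=c; v,u=np.mgrid[:d.shape[0],:d.shape[1]]
    p=np.stack([(u-K[0,2])/K[0,0]*d,(v-K[1,2])/K[1,1]*d,d],-1)
    return p@Rm.T+e
def proj(p,c):
    K,e,Rm=c; q=(np.atleast_2d(p)-e)@Rm; return np.stack([q[:,0]/q[:,2]*K[0,0]+K[0,2],q[:,1]/q[:,2]*K[1,1]+K[1,2]],-1)
def save(n,im): cv2.imwrite(n,im[...,::-1])
E
python3 - <<'E'
from h import *
print(sense())
for n in ["scene","side","wrist"]:
    c=cam(n); im,d=grab_frame(n); save(f"pics/{n}0.png",im); np.savez(f"pics/{n}0.npz",im=im,d=d,K=c[0],e=c[1],R=c[2]); print(n,c[1],c[2][:,2])
E
```

```text
{'t': 0.0, 'qpos': array([ 1.01370594e+00,  3.81199374e-01,  1.29824057e+00,  1.90675343e-05,
        1.46359130e+00, -2.15335590e-01]), 'qd': array([ 3.20744890e-04,  2.21036449e-03, -3.39106779e-04, -1.03793477e-03,
        8.20888608e-05,  7.69737798e-04]), 'effort': array([ 4.94523010e-05, -4.37939787e+01, -2.24564230e+01,  7.13392021e-02,
        3.51638719e-02, -1.36317535e-04]), 'eef_pos': array([0.18419653, 0.51795063, 0.23814276]), 'ee_rot': array([-2.79726411e-04,  1.70048002e-01,  9.85435518e-01, -6.62743063e-04]), 'contact_force': array([-0.05367986, -0.31354027, -0.24227007]), 'wrist_torque': array([ 0.03903947,  0.03664907, -0.00623456]), 'width': 0.08790357668094158}
scene [ 1.0759825  -0.40989139  1.42564868] [-0.39372264  0.28911782 -0.87257858]
side [ 0.74924073 -0.71005643  1.423378  ] [-0.16358276  0.46191116 -0.87171025]
wrist [0.11593177 0.54185338 0.38387893] [ 0.26576056 -0.09489994 -0.95935673]
```

View pics/scene0.png

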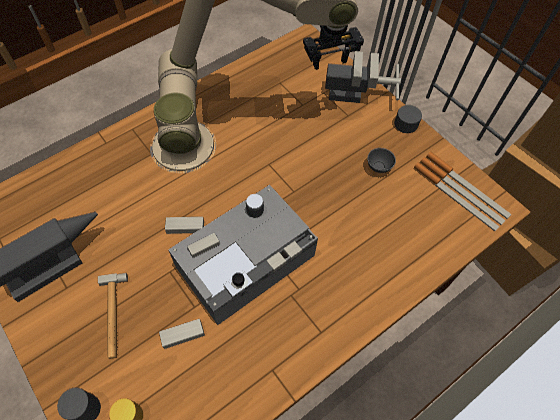

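View pics/side0.png

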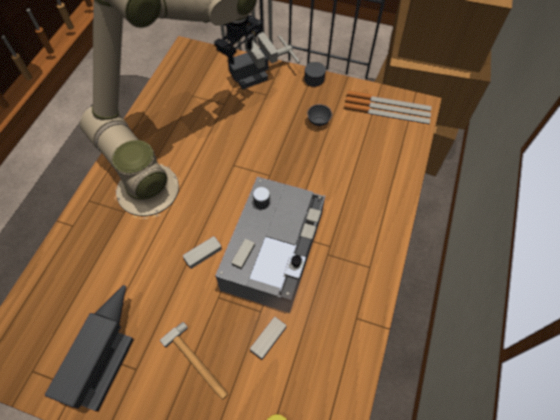

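View pics/wrist0.png

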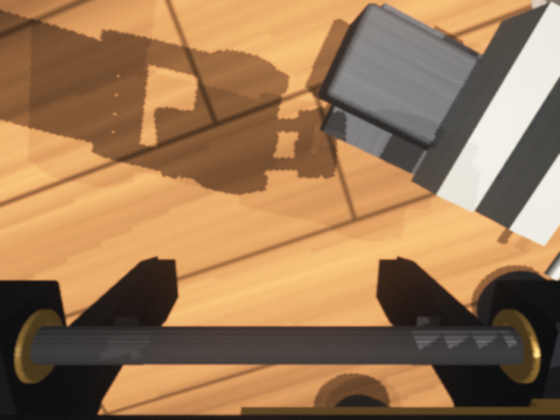

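The scene view shows the bin in the middle. The offcut is on the ledge at (204,244), the white cover with its black knob at (238,280), the shoe blocks around (285,255) and the tin at (255,205). Two look-alike bars lie on the bench. Next I'll measure the poses.

Run:
```python
from h import *
out=None
for n in ["scene","side"]:
    z=np.load(f"pics/{n}0.npz"); c=(z["K"],z["e"],z["R"]); P=cloud(z["d"],c); ok=z["d"]>0
    print(n,c[0][0,0])
    t=ok&(P[...,0]>.2)&(P[...,0]<.9)&(np.abs(P[...,1])<.6)
    deck=t&(np.abs(P[...,2]-.13)<.006)
    l,lab,st,_=cv2.connectedComponentsWithStats(deck.astype(np.uint8)); k=1+st[1:,4].argmax(); deck=lab==k
    print("deck",np.median(P[deck],0),cv2.minAreaRect(P[deck][:,:2].astype(np.float32)), "bench z",np.median(P[t&(np.abs(P[...,2])<.02)][:,2]))
    print(cv2.boxPoints(cv2.minAreaRect(P[deck][:,:2].astype(np.float32))))
    np.save(f"pics/P_{n}.npy",P)
    grab_frame(n)
    for q in ["offcut","knob_mid","shoe","tin","plunger","bowl"]:
        for m in masks_of(q,n)[:4]:
            px=m["pixels"]&ok; p=P[px]
            if len(p)<3: continue
            print(q,round(m["conf"],2),m["pixel"],len(p),np.round(np.median(p,0),4),np.round(np.percentile(p[:,2],[5,95]),3),[np.round(x,3) for x in cv2.minAreaRect(p[p[:,2]>np.percentile(p[:,2],95)-.006][:,:2].astype(np.float32))])
```

```text
scene 483.0916129764381
deck [ 0.51213542 -0.0656303   0.13060277] ((0.5186485052108765, -0.08341321349143982), (0.24446599185466766, 0.3824310898780823), 0.1695607304573059) bench z 0.0010844114301318264
[[ 0.39585015  0.10743976]
 [ 0.39698192 -0.27498966]
 [ 0.6414468  -0.27426618]
 [ 0.64031506  0.10816324]]
offcut 0.86 [243.8, 203.9] 403 [ 0.4631 -0.1852  0.1541] [0.136 0.159] [array([ 0.458, -0.185]), array([0.089, 0.035]), np.float64(82.951)]
offcut 0.75 [222.6, 183.5] 604 [ 0.3019 -0.1766  0.0327] [0.009 0.039] [array([ 0.326, -0.186]), array([0.134, 0.105]), np.float64(56.322)]
offcut 0.6 [331.7, 182.2] 885 [ 0.6055 -0.3754  0.0322] [0.    0.038] [array([ 0.603, -0.373]), array([0.124, 0.048]), np.float64(71.205)]
knob_mid 0.6 [255.4, 242.5] 10453 [ 0.5521 -0.0985  0.1287] [0.024 0.137] [array([ 0.52 , -0.084]), array([0.244, 0.38 ]), np.float64(0.629)]
knob_mid 0.41 [283.0, 235.2] 113 [ 0.6269 -0.1761  0.1955] [0.187 0.201] [array([ 0.623, -0.175]), array([0.028, 0.029]), np.float64(71.053)]
shoe 0.6 [255.3, 283.1] 443 [ 0.6237 -0.0069  0.1309] [0.113 0.136] [array([ 0.622,
[... 1449 characters left out ...]
), np.float64(17.405)]
shoe 0.74 [225.8, 309.5] 326 [ 0.622  -0.0049  0.1302] [0.112 0.135] [array([ 0.623, -0.013]), array([0.036, 0.106]), np.float64(0.894)]
tin 0.68 [200.3, 259.5] 267 [ 0.454  -0.0056  0.1853] [0.144 0.193] [array([0.451, 0.004]), array([0.041, 0.051]), np.float64(20.009)]
tin 0.57 [258.9, 296.8] 94 [ 0.6256 -0.1795  0.1955] [0.186 0.199] [array([ 0.624, -0.175]), array([0.026, 0.029]), np.float64(17.029)]
bowl 0.6 [114.2, 320.0] 422 [0.5019 0.5326 0.0295] [0.004 0.052] [array([0.506, 0.51 ]), array([0.101, 0.095]), np.float64(70.309)]
bowl 0.39 [260.7, 295.0] 118 [ 0.6254 -0.1795  0.1951] [0.18  0.199] [array([ 0.625, -0.176]), array([0.031, 0.029]), np.float64(46.956)]
```

Run:
```python
from h import *
for n in ["scene","side"]:
    P=np.load(f"pics/P_{n}.npy"); z=np.load(f"pics/{n}0.npz"); im=z["im"]
    # bin frame rectified ortho at z=.13 ; x-> rows, y-> cols ; 2px/mm
    c=(z["K"],z["e"],z["R"]); o=np.array([.5186,-.0845]); a=np.radians(.3)
    xs=np.arange(-.125,.125,.0005); ys=np.arange(-.2,.2,.0005)
    X,Y=np.meshgrid(xs,ys,indexing='ij')
    W=np.stack([o[0]+X*np.cos(a)-Y*np.sin(a),o[1]+X*np.sin(a)+Y*np.cos(a),np.full_like(X,.13)],-1).reshape(-1,3)
    uv=proj(W,c).reshape(X.shape+(2,)).astype(np.float32)
    r=cv2.remap(im,uv[...,0],uv[...,1],cv2.INTER_CUBIC); 
    for k in range(0,800,100): cv2.putText(r,str(k//2-200),(k,10),0,.35,(255,0,0))
    save(f"pics/ortho_{n}.png",r)
    # cover
    d=P-np.r_[o,0]; m=(z["d"]>0)&(np.abs(P[...,2]-.122)<.003)&(np.abs(d[...,0]-.02)<.1)&(np.abs(d[...,1])<.15)
    q=d[m]; print(n,len(q),np.percentile(q[:,0],[2,98]),np.percentile(q[:,1],[2,98]))
```

```text
scene 1098 [-0.02758796  0.11904414] [-0.14694726  0.10274763]
side 1110 [-0.04625735  0.09812233] [-0.14672531  0.1134948 ]
```

View pics/ortho_scene.png

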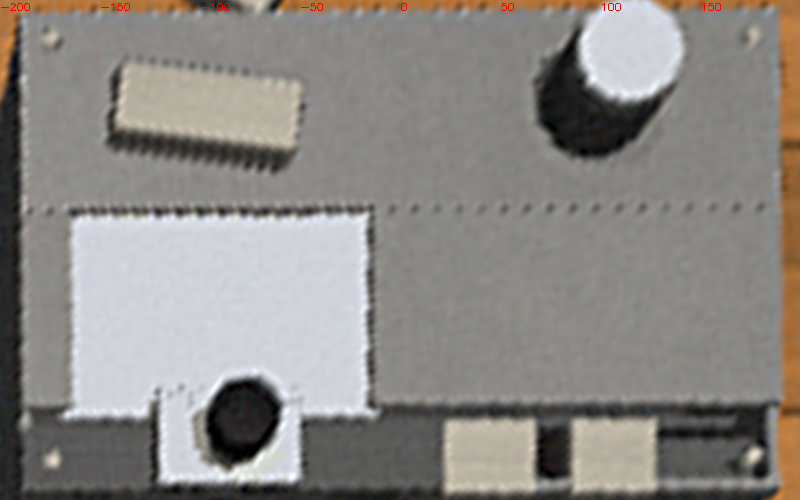

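View pics/ortho_side.png

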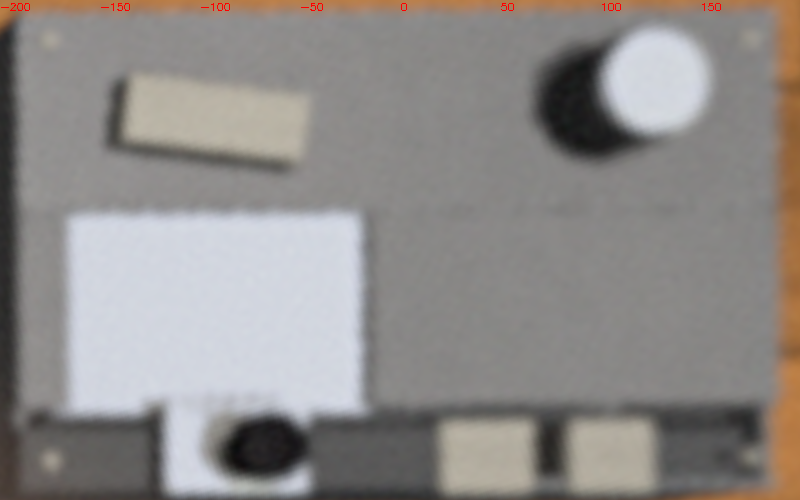

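```bash
cat >> h.py <<'E'
def goal(p,yaw=90.):  # tool down, tool y at world angle yaw
    s=sense(); T=q2R(s["ee_rot"]); y=np.array([np.cos(np.radians(yaw)),np.sin(np.radians(yaw)),0]); z=np.array([0,0,-1.]); 
    G=np.stack([np.cross(y,z),y,z],1)
    print("t",s["t"],"pos",s["eef_pos"].round(4),"shift cm",(T.T@(np.array(p)-s["eef_pos"])*100).round(2),"rot deg",np.degrees(R.from_matrix(T.T@G).as_rotvec()).round(2),"F",s["contact_force"].round(1),"w",round(s["width"],4))
E
python3 -c "
from h import *
goal([.6226,-.1745,.26])"
```

```text
t 0.85 pos [0.1844 0.5182 0.2388] shift cm [-64.51 -50.57  -2.12] rot deg [  0.     0.   -19.58] F [0.3 0.4 0.4] w 0.0881
```

Call:
{"api": "play_rows", "payload": {
  "rows": [
    [-6,-5,-3,0,0,-3,7],
    [-64.5,-50.5,-3,0,0,-19.6,7],
    [-64.5,-50.5,-3,0,0,-19.6,7],
    [-64.5,-50.5,-3,0,0,-19.6,7],
    [-64.5,-50.5,-3,0,0,-19.6,7],
    [-64.5,-50.5,-3,0,0,-19.6,7],
    [-64.5,-50.5,-3,0,0,-19.6,7],
    [-64.5,-50.5,-3,0,0,-19.6,7],
    [-64.5,-50.5,-3,0,0,-19.6,7],
    [-64.5,-50.5,-3,0,0,-19.6,7],
    [-64.5,-50.5,-3,0,0,-19.6,7],
    [-64.5,-50.5,-3,0,0,-19.6,7],
    [-64.5,-50.5,-3,0,0,-19.6,7],
    [-64.5,-50.5,-3,0,0,-19.6,7],
    [-64.5,-50.5,-3,0,0,-19.6,7],
    [-64.5,-50.5,-3,0,0,-19.6,7]
  ]
}}

```text
t: 2.85
eef_pos: [0.6224, -0.1728, 0.269]
ee_rot: [-0.0, -0.001, 1.0, 0.0]
contact_force: [-0.6, 1.5, 0.3]
width: 0.0701
```

Run:
```python
from h import *
goal([.6226,-.1745,.167])
c=cam("wrist"); im,d=grab_frame("wrist"); P=cloud(d,c); save("pics/w1.png",im)
for m in masks_of("knob_mid","wrist")[:3]:
    p=P[m["pixels"]&(d>0)]; 
    if len(p)<5: continue
    top=p[np.abs(p[:,2]-.196)<.006]; print(m["conf"],m["pixel"],len(p),np.median(p,0).round(4))
    if len(top)>5: print(np.round(cv2.minEnclosingCircle(top[:,:2].astype(np.float32))[0],4),cv2.minEnclosingCircle(top[:,:2].astype(np.float32))[1], top[:,2].mean())
```

```text
t 2.85 pos [ 0.6224 -0.1728  0.269 ] shift cm [-0.02 -0.17 10.2 ] rot deg [ 0.01 -0.    0.06] F [-0.6  1.5  0.3] w 0.0701
0.61 [220.8, 272.3] 2254 [ 0.6196 -0.1757  0.1955]
[ 0.6223 -0.1761] 0.016831235960125923 0.19537910891026247
```

View pics/w1.png

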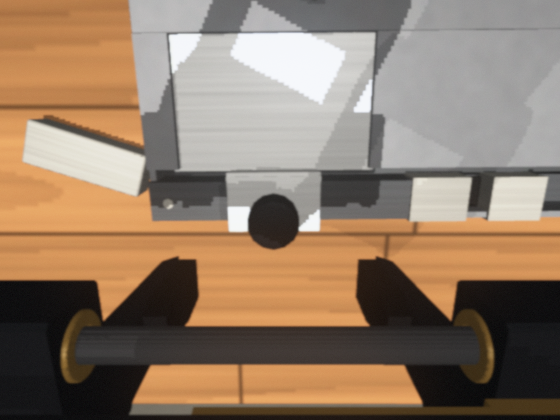

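The wrist view shows the knob at (272,221), centred between the fingers, and the shoe's gap at about column 480. I'll read the gap from the depth data while I go on to grasp.

Call:
{"api": "play_rows", "payload": {
  "rows": [
    [0,-0.25,4,0,0,0,7],
    [0,-0.25,8,0,0,0,7],
    [0,-0.25,10.2,0,0,0,6],
    [0,-0.25,10.2,0,0,0,3.2],
    [0,-0.25,10.2,0,0,0,3.0],
    [0,-0.25,10.2,0,0,0,3.0],
    [0,-0.25,10.2,0,0,0,3.0]
  ],
  "newtons": 30
}}

```text
t: 3.82
eef_pos: [0.6232, -0.1755, 0.1683]
ee_rot: [0.001, -0.0, 1.0, 0.0]
contact_force: [0.0, 5.0, 5.2]
width: 0.0335
```

Run:
```python
from h import *
goal([.6226,-.1755,.183])
c=cam("wrist"); im,d=grab_frame("wrist"); P=cloud(d,c); save("pics/w2.png",im)
```

```text
t 3.825 pos [ 0.6232 -0.1755  0.1683] shift cm [ 0.06  0.01 -1.47] rot deg [0.02 0.13 0.05] F [0.  5.  5.2] w 0.0335
```

View pics/w2.png

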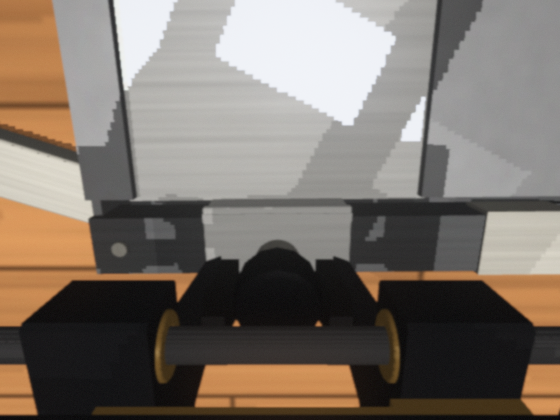

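The pads hold the knob (33.5 mm). Next I'll lift it.

Call:
{"api": "play_rows", "payload": {
  "rows": [
    [0,0,-0.5,0,0,0,3.0],
    [0,0,-1.0,0,0,0,3.0],
    [0,0,-1.4,0,0,0,3.0],
    [0,0,-1.4,0,0,0,3.0],
    [0,0,-1.4,0,0,0,3.0]
  ],
  "newtons": 45
}}

```text
t: 4.5
eef_pos: [0.623, -0.1754, 0.1794]
ee_rot: [-0.0, -0.0, 1.0, 0.001]
contact_force: [4.6, 4.0, -9.8]
width: 0.0328
```

Run:
```python
from h import *
goal([.6226,-.0355,.182])
c=cam("scene"); im,d=grab_frame("scene"); P=cloud(d,c)
for m in masks_of("knob_mid","scene")[:2]:
    p=P[m["pixels"]&(d>0)]; 
    if len(p)>5: print(m["conf"],m["pixel"],len(p),np.median(p,0).round(4),p[:,2].max())
save("pics/s2.png",cv2.resize(im[200:340,150:340],None,fx=4,fy=4))
```

```text
t 4.5 pos [ 0.623  -0.1754  0.1794] shift cm [ 0.02 13.99 -0.23] rot deg [ 0.11 -0.04  0.05] F [ 4.6  4.  -9.8] w 0.0328
0.46 [282.5, 239.3] 24 [ 0.6372 -0.175   0.205 ] 0.2113674202113327
```

View pics/s2.png

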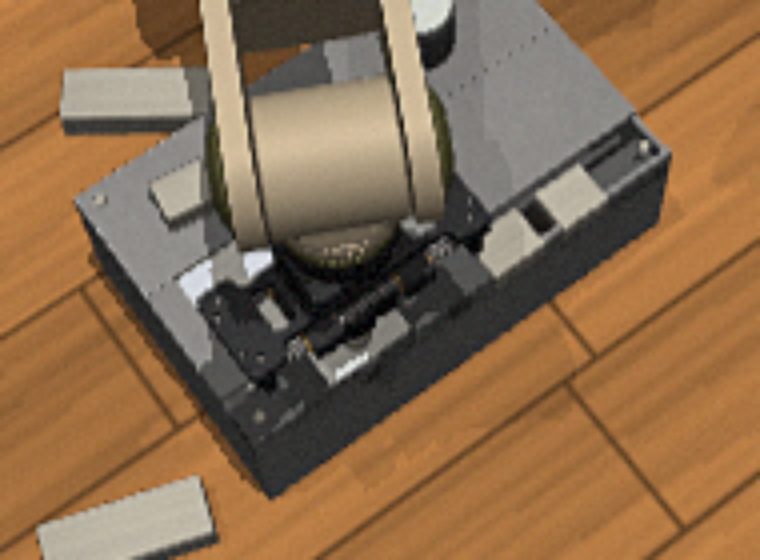

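Lift is about 12 mm by the spring force (9.8 N). I'll raise it a little more and slide 130 mm, well short of the hole at about 166 mm.

Call:
{"api": "play_rows", "payload": {
  "rows": [
    [0,0,-0.2,0,0,0,3.0],
    [0,0.5,-0.2,0,0,0,3.0],
    [0,1.5,-0.2,0,0,0,3.0],
    [0,2.5,-0.2,0,0,0,3.0],
    [0,3.5,-0.2,0,0,0,3.0],
    [0,4.5,-0.2,0,0,0,3.0]
  ],
  "newtons": 45
}}

```text
t: 5.35
eef_pos: [0.6226, -0.1308, 0.1824]
ee_rot: [-0.0, -0.0, 1.0, -0.0]
contact_force: [2.8, -2.8, -10.7]
width: 0.0327
```

Run:
```python
from h import *
goal([.6226,-.0455,.182])
```

```text
t 5.35 pos [ 0.6226 -0.1308  0.1824] shift cm [-0.    8.53  0.04] rot deg [-0.01 -0.05  0.01] F [  2.8  -2.8 -10.7] w 0.0327
```

Call:
{"api": "play_rows", "payload": {
  "rows": [
    [0,1.0,0,0,0,0,3.0],
    [0,2.0,0,0,0,0,3.0],
    [0,3.0,0,0,0,0,3.0],
    [0,4.0,0,0,0,0,3.0],
    [0,5.0,0,0,0,0,3.0],
    [0,6.0,0,0,0,0,3.0],
    [0,7.0,0,0,0,0,3.0],
    [0,8.0,0,0,0,0,3.0],
    [0,8.0,0,0,0,0,3.0],
    [0,8.0,0.5,0,0,0,3.0],
    [0,8.0,1.0,0,0,0,4.0],
    [0,8.0,1.0,0,0,0,4.0],
    [0,8.0,1.0,0,0,0,4.0]
  ]
}}

```text
t: 6.98
eef_pos: [0.6233, -0.0513, 0.1736]
ee_rot: [0.001, -0.0, 1.0, -0.0]
contact_force: [0.2, -0.4, -0.2]
width: 0.0399
```

Run:
```python
from h import *
goal([.6226,-.0095,.170])
c=cam("wrist"); im,d=grab_frame("wrist"); P=cloud(d,c); save("pics/w3.png",im)
c=cam("scene"); im,d=grab_frame("scene"); save("pics/s3.png",cv2.resize(im[180:340,150:340],None,fx=3.5,fy=3.5))
```

```text
t 6.975 pos [ 0.6233 -0.0513  0.1736] shift cm [0.07 4.18 0.36] rot deg [-0.02  0.12  0.02] F [ 0.2 -0.4 -0.2] w 0.0399
```

View pics/w3.png

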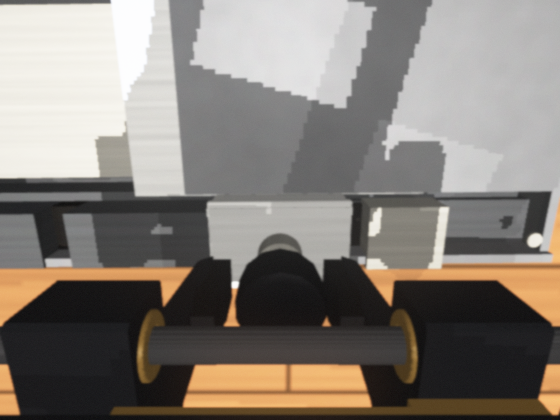

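View pics/s3.png

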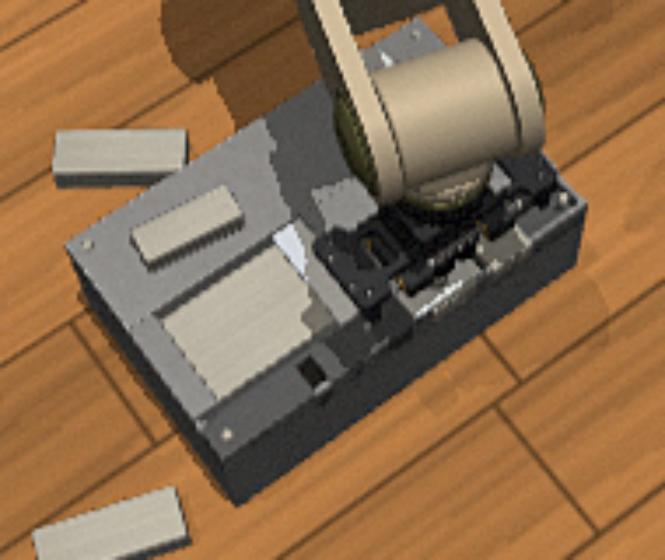

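The hatch is mostly open, the shut-position hole is visible at (312,372) and the pin is riding on the rail with the knob loose between the pads. Next I'll push it along gently.

Call:
{"api": "play_rows", "payload": {
  "rows": [
    [0,0.4,0,0,0,0,4.0],
    [0,0.8,0,0,0,0,4.0],
    [0,1.2,0,0,0,0,4.0],
    [0,1.6,0,0,0,0,4.0],
    [0,2.0,0,0,0,0,4.0],
    [0,2.4,0,0,0,0,4.0],
    [0,2.8,0,0,0,0,4.0],
    [0,3.0,0,0,0,0,4.0],
    [0,3.2,0,0,0,0,4.0],
    [0,3.4,0,0,0,0,4.0]
  ]
}}

```text
t: 8.32
eef_pos: [0.6226, -0.0183, 0.1728]
ee_rot: [-0.0, 0.0, 1.0, -0.001]
contact_force: [-0.7, -6.9, 0.3]
width: 0.0402
```

Call:
{"api": "play_rows", "payload": {
  "rows": [
    [0,0.15,0,0,0,0,4.0],
    [0,0.3,0,0,0,0,4.0],
    [0,0.45,0,0,0,0,4.0]
  ]
}}

```text
t: 8.7
eef_pos: [0.6226, -0.0138, 0.1727]
ee_rot: [-0.0, 0.0, 1.0, -0.001]
contact_force: [-2.3, -6.7, -0.5]
width: 0.0402
```

Call:
{"api": "play_rows", "payload": {
  "rows": [
    [0,0.15,0,0,0,0,4.0],
    [0,0.3,0,0,0,0,4.0]
  ]
}}

```text
t: 8.95
eef_pos: [0.6225, -0.0105, 0.1724]
ee_rot: [-0.0, 0.0, 1.0, -0.001]
contact_force: [0.1, -3.9, -1.7]
width: 0.0397
```

Call:
{"api": "play_rows", "payload": {
  "rows": [
    [0,0.1,0,0,0,0,4.0],
    [0,0.2,0,0,0,0,4.0]
  ]
}}

```text
t: 9.2
eef_pos: [0.6226, -0.0077, 0.1727]
ee_rot: [-0.0, -0.0, 1.0, -0.0]
contact_force: [-0.9, -1.7, -1.6]
width: 0.0401
```

Run:
```python
from h import *
goal([.6226,-.0095,.170])
z=cv2.imread("pics/w3.png")
c=cam("wrist"); im,d=grab_frame("wrist"); P=cloud(d,c); save("pics/w4.png",im)
for m in masks_of("knob_mid","wrist")[:2]:
    p=P[m["pixels"]&(d>0)]; print(m["conf"],len(p),np.percentile(p[:,2],[5,50,95]).round(4),p[:,1].mean())
```

```text
t 9.2 pos [ 0.6226 -0.0077  0.1727] shift cm [ 0.   -0.18  0.27] rot deg [-0.   -0.02  0.02] F [-0.9 -1.7 -1.6] w 0.0401
0.79 6008 [0.1808 0.1954 0.1966] -0.011189880872267393
```

View pics/w4.png

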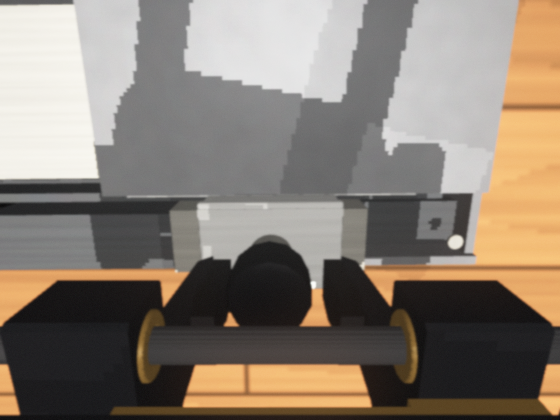

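The knob's top is back at 195.5 mm, the same as at the start, so the pin has snapped into the open hole at travel of about 0.165 and the wrist force is low. I'll open the jaws, centre and retreat upward.

Call:
{"api": "play_rows", "payload": {
  "rows": [
    [0,-0.3,0,0,0,0,5.5],
    [0,-0.3,0,0,0,0,5.5],
    [0,-0.3,-3,0,0,0,5.5],
    [0,-0.3,-7,0,0,0,6.5],
    [0,-0.3,-11,0,0,0,6.5]
  ]
}}

```text
t: 9.93
eef_pos: [0.6226, -0.0107, 0.2841]
ee_rot: [0.0, -0.0, 1.0, 0.0]
contact_force: [-0.4, 0.7, -0.6]
width: 0.0648
```

Run:
```python
from h import *
goal([.459,-.1865,.26],-7.2)
c=cam("wrist"); im,d=grab_frame("wrist"); P=cloud(d,c); save("pics/w5.png",im)
for m in masks_of("knob_mid","wrist")[:2]:
    p=P[m["pixels"]&(d>0)]; print(m["conf"],len(p),np.percentile(p[:,2],[5,50,95]).round(4),p.mean(0))
```

```text
t 9.925 pos [ 0.6226 -0.0107  0.2841] shift cm [ 16.37 -17.57   2.4 ] rot deg [ 2.000e-02 -0.000e+00  9.722e+01] F [-0.4  0.7 -0.6] w 0.0648
0.97 1944 [0.1854 0.1955 0.1968] [ 0.61844833 -0.01117692  0.19443528]
```

View pics/w5.png

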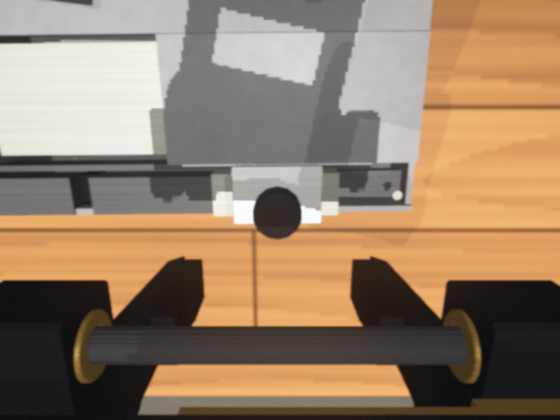

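The knob is down at (277,213) and the cover is latched with nothing touching it. I'll move over to the offcut.

Call:
{"api": "play_rows", "payload": {
  "rows": [
    [4,-4,0,0,0,10,7],
    [8,-8,0,0,0,20,7],
    [12,-12,0,0,0,30,7],
    [16.4,-17.6,0,0,0,40,7],
    [16.4,-17.6,0,0,0,50,7],
    [16.4,-17.6,0,0,0,60,7],
    [16.4,-17.6,0,0,0,70,7],
    [16.4,-17.6,1,0,0,80,7],
    [16.4,-17.6,2,0,0,90,7],
    [16.4,-17.6,2.4,0,0,97,7],
    [16.4,-17.6,2.4,0,0,97,7],
    [16.4,-17.6,2.4,0,0,97,7]
  ]
}}

```text
t: 11.52
eef_pos: [0.4588, -0.1868, 0.2587]
ee_rot: [-0.0, 0.748, 0.664, 0.0]
contact_force: [0.2, -0.2, 0.5]
width: 0.0697
```

Run:
```python
from h import *
c=cam("wrist"); im,d=grab_frame("wrist"); P=cloud(d,c); save("pics/w6.png",im)
for m in masks_of("offcut","wrist")[:3]:
    p=P[m["pixels"]&(d>0)]; t=p[np.abs(p[:,2]-.154)<.005]; print(m["conf"],m["pixel"],len(p),len(t))
    if len(t)>20: print(cv2.minAreaRect(t[:,:2].astype(np.float32)),np.median(t[:,2]))
goal([.459,-.1865,.134],-7.2)
```

```text
0.9 [183.5, 128.5] 6048 0
0.79 [298.1, 437.2] 323 0
0.77 [208.3, 274.0] 5817 5655
((0.4575808346271515, -0.18750151991844177), (0.08961975574493408, 0.034054044634103775), 83.04212188720703) 0.15357450815537388
t 11.625 pos [ 0.4588 -0.1868  0.2588] shift cm [ 0.04  0.02 12.48] rot deg [0.01 0.   0.31] F [0.4 0.2 0.5] w 0.0701
```

View pics/w6.png

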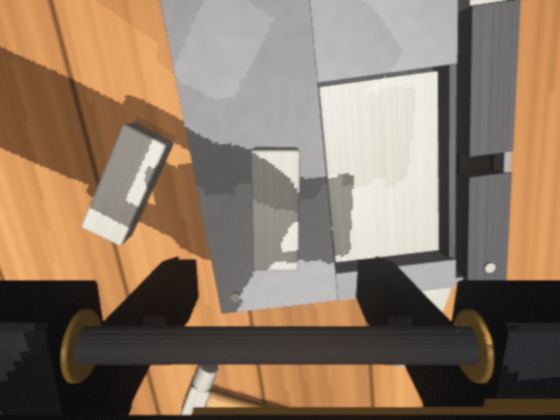

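The offcut at (274,208) measures 90×34 mm, so it's the right one, and it lies squarely between the pads. The flap shows in the open hatch. Next I'll grasp it.

Call:
{"api": "play_rows", "payload": {
  "rows": [
    [-0.05,0,5,0,0,0,7],
    [-0.05,-0.1,9,0,0,0,6.5],
    [-0.05,-0.1,11.5,0,0,0,6.5],
    [-0.05,-0.1,12.4,0,0,0,6],
    [-0.05,-0.1,12.4,0,0,0,3],
    [-0.05,-0.1,12.4,0,0,0,3],
    [-0.05,-0.1,12.4,0,0,0,3],
    [-0.05,-0.1,12.4,0,0,0,3],
    [-0.05,-0.1,11,0,0,0,3],
    [-0.05,-0.1,7,0,0,0,3],
    [-0.05,-0.1,7,0,0,0,3]
  ],
  "newtons": 45
}}

```text
t: 13.0
eef_pos: [0.4585, -0.1877, 0.1909]
ee_rot: [0.002, 0.749, 0.663, 0.001]
contact_force: [0.3, -0.6, -6.9]
width: 0.0337
```

Run:
```python
from h import *
c=cam("wrist"); im,d=grab_frame("wrist"); P=cloud(d,c); save("pics/w7.png",im)
goal([.549,-.180,.185],0)
```

```text
t 13.05 pos [ 0.4577 -0.1872  0.189 ] shift cm [1.82 8.97 0.41] rot deg [ 0.06  0.04 -6.98] F [ 0.   0.9 -6.9] w 0.0334
```

View pics/w7.png

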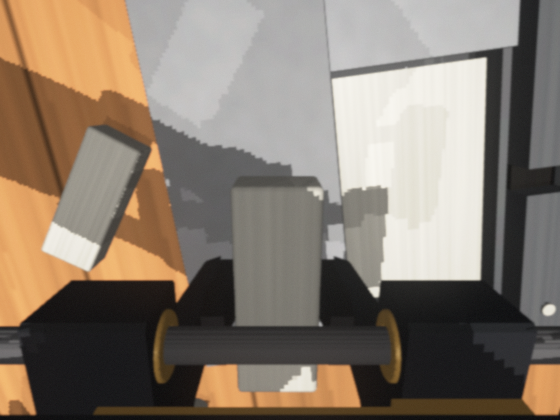

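The offcut is held (6.9 N). I'll carry it over the hatch with the yaw squared up, then lower it in.

Call:
{"api": "play_rows", "payload": {
  "rows": [
    [0.7,3,0,0,0,-3,3],
    [1.38,6,0,0,0,-7,3],
    [1.38,9,0,0,0,-7,3],
    [1.38,9,0,0,0,-7,3],
    [1.38,9,0,0,0,-7,3]
  ]
}}

```text
t: 13.68
eef_pos: [0.5477, -0.1841, 0.1872]
ee_rot: [-0.002, 0.707, 0.707, -0.0]
contact_force: [-0.3, -0.5, -6.7]
width: 0.0336
```

Run:
```python
from h import *
c=cam("scene"); im,d=grab_frame("scene"); save("pics/s8.png",cv2.resize(im[180:340,150:340],None,fx=3.5,fy=3.5))
goal([.549,-.1845,.100],0)
```

```text
t 13.725 pos [ 0.5477 -0.1842  0.1877] shift cm [-0.04  0.15  8.77] rot deg [-0.13 -0.07  0.  ] F [ 0.   0.8 -7. ] w 0.0336
```

View pics/s8.png

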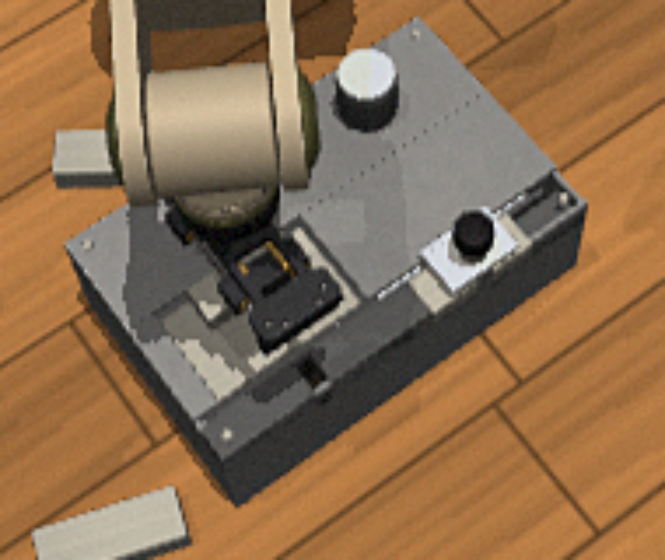

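The bar is centred over the clear hatch and the knob is down at (473,232). I'll lower to just below the flap level.

Call:
{"api": "play_rows", "payload": {
  "rows": [
    [0,0.1,2.5,0,0,0,3],
    [0,0.1,4.5,0,0,0,3],
    [0,0.1,5.5,0,0,0,3],
    [0,0.1,6.5,0,0,0,3],
    [0,0.1,7.5,0,0,0,3],
    [0,0.1,8.5,0,0,0,3],
    [0,0.1,8.5,0,0,0,3]
  ]
}}

```text
t: 14.6
eef_pos: [0.5496, -0.1843, 0.1031]
ee_rot: [-0.001, 0.707, 0.707, -0.0]
contact_force: [-0.0, 0.8, -6.0]
width: 0.0337
```

Call:
{"api": "play_rows", "payload": {
  "rows": [
    [0,0,0,0,0,0,4.4],
    [0,0,0,0,0,0,4.4],
    [0,0,0,0,0,0,4.4],
    [0,0,0,0,0,0,4.4],
    [0,0,-3,0,0,0,4.4],
    [0,0,-7,0,0,0,4.4],
    [0,0,-12,0,0,0,4.4],
    [-2,-8,-15,0,0,0,4.4],
    [-2,-14,-15,0,0,0,4.4],
    [-2,-20,-15,0,0,0,4.4],
    [-2,-20,-15,0,0,0,4.4]
  ]
}}

```text
t: 15.98
eef_pos: [0.3475, -0.2041, 0.2543]
ee_rot: [0.0, 0.708, 0.707, -0.0]
contact_force: [-0.0, 0.6, 0.0]
width: 0.0442
```

Run:
```python
from h import *
goal([.549,-.1845,.100],0)
for n in ["scene","side"]:
    c=cam(n); im,d=grab_frame(n); P=cloud(d,c); save(f"pics/{n}9.png",cv2.resize(im[170:340,140:360],None,fx=3.5,fy=3.5))
    for q in ["offcut","knob_mid","tin","bowl","hammer"]:
        for m in masks_of(q,n)[:3]:
            p=P[m["pixels"]&(d>0)]
            if len(p)>3: print(n,q,round(m["conf"],2),m["pixel"],np.median(p,0).round(3),np.percentile(p[:,2],95).round(3))
```

```text
t 15.975 pos [ 0.3475 -0.2041  0.2543] shift cm [ 2.01 20.14 15.44] rot deg [ 0.03  0.04 -0.09] F [-0.   0.6  0. ] w 0.0442
scene offcut 0.68 [330.8, 184.0] [ 0.608 -0.374  0.033] 0.038
scene offcut 0.6 [226.7, 180.5] [ 0.303 -0.178  0.033] 0.039
scene offcut 0.59 [280.1, 226.0] [ 0.552 -0.185  0.039] 0.046
scene knob_mid 0.54 [244.8, 288.6] [ 0.625 -0.011  0.196] 0.201
scene tin 0.7 [208.0, 256.9] [0.457 0.004 0.186] 0.194
scene bowl 0.55 [160.5, 381.0] [0.495 0.529 0.029] 0.053
scene bowl 0.39 [266.4, 219.8] [ 0.517 -0.171  0.075] 0.111
scene hammer 0.59 [306.9, 114.0] [ 0.408 -0.499  0.024] 0.029
scene hammer 0.34 [257.2, 276.6] [ 0.635 -0.039  0.13 ] 0.143
side offcut 0.75 [253.2, 200.0] [ 0.302 -0.18   0.032] 0.037
side offcut 0.63 [338.1, 269.4] [ 0.606 -0.378  0.032] 0.037
side offcut 0.59 [276.1, 266.7] [ 0.55  -0.182  0.04 ] 0.045
side tin 0.69 [197.8, 259.4] [ 0.452 -0.003  0.187] 0.193
side tin 0.26 [222.4, 310.8] [ 0.622 -0.021  0.154] 0.198
side bowl 0.82 [113.4, 320.0] [0.502 0.532 0.03 ] 0.051
side bowl 0.24 [276.1, 269.5] [ 0.549 -0.179  0.04 ] 0.045
side hammer 0.62 [355.8, 191.9] [ 0.406 -0.504  0.023] 0.029
side hammer 0.22 [199.0, 259.9] [ 0.454 -0.004  0.186] 0.193
```

View pics/scene9.png

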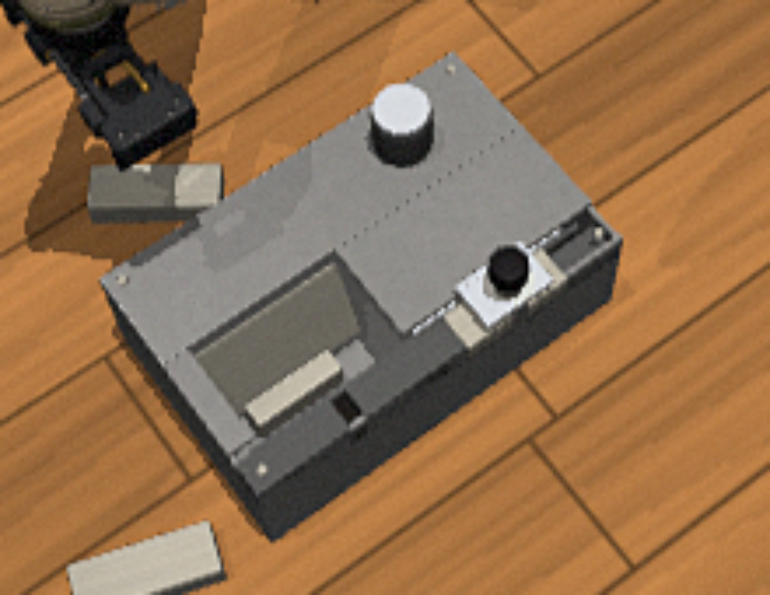

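View pics/side9.png

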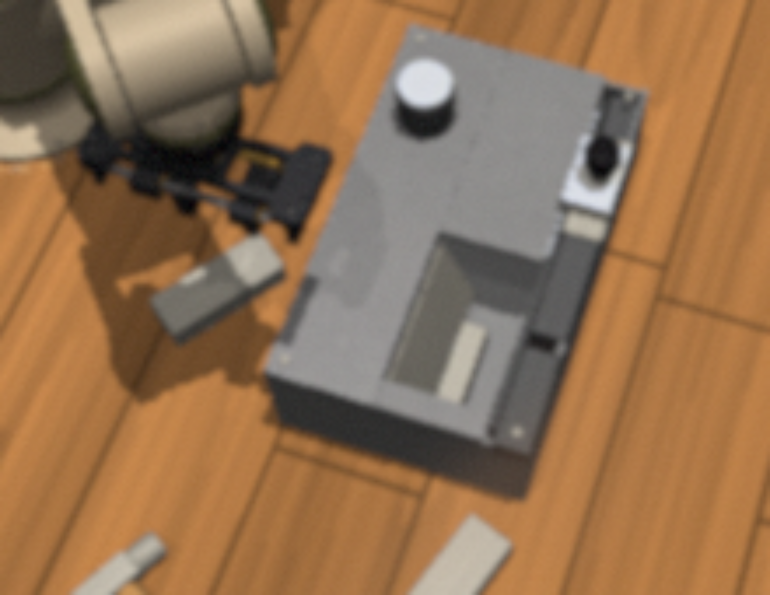

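The offcut lies in the bin at (295,390), with its top about 40 mm above the bench and the flap resting against it. The knob is down. I'll wait a second to confirm it's at rest.

Call:
{"api": "play_rows", "payload": {
  "rows": [
    [0,0,0,0,0,0,4.4],
    [0,0,0,0,0,0,4.4],
    [0,0,0,0,0,0,4.4],
    [0,0,0,0,0,0,4.4],
    [0,0,0,0,0,0,4.4],
    [0,0,0,0,0,0,4.4],
    [0,0,0,0,0,0,4.4],
    [0,0,0,0,0,0,4.4]
  ]
}}

```text
t: 17.58
eef_pos: [0.3497, -0.2045, 0.2538]
ee_rot: [0.0, 0.707, 0.707, -0.0]
contact_force: [-0.1, 0.8, 0.4]
width: 0.0438
```

Run:
```python
from h import *
for n in ["scene","side"]:
    c=cam(n); im,d=grab_frame(n); P=cloud(d,c)
    for q in ["offcut","knob_mid","tin","bowl","hammer"]:
        for m in masks_of(q,n)[:3]:
            p=P[m["pixels"]&(d>0)]
            if len(p)>3 and m["conf"]>.4: print(n,q,round(m["conf"],2),m["pixel"],np.median(p,0).round(3),np.percentile(p[:,2],95).round(3))
print(sense()["t"],sense()["contact_force"]); robot.job_done()
```

```text
scene offcut 0.98 [223.6, 182.6] [ 0.302 -0.177  0.033] 0.039
scene offcut 0.86 [282.9, 224.0] [ 0.553 -0.185  0.039] 0.046
scene offcut 0.65 [332.0, 183.3] [ 0.607 -0.375  0.033] 0.038
scene tin 0.54 [206.3, 257.5] [0.459 0.004 0.186] 0.195
scene bowl 0.57 [158.9, 382.2] [0.494 0.531 0.029] 0.053
scene hammer 0.64 [311.3, 113.4] [ 0.419 -0.506  0.023] 0.03
side offcut 0.82 [254.1, 201.6] [ 0.305 -0.18   0.032] 0.038
side offcut 0.81 [336.7, 268.8] [ 0.606 -0.38   0.033] 0.038
side offcut 0.56 [277.5, 270.2] [ 0.55  -0.182  0.039] 0.045
side knob_mid 0.51 [212.8, 308.4] [ 0.624 -0.016  0.194] 0.199
side knob_mid 0.44 [222.2, 310.1] [ 0.62  -0.021  0.152] 0.198
side tin 0.8 [200.0, 259.9] [ 0.454 -0.002  0.186] 0.194
side bowl 0.7 [111.4, 322.8] [0.503 0.532 0.03 ] 0.052
side hammer 0.87 [358.3, 193.1] [ 0.409 -0.503  0.023] 0.029
18.175 [-0.52952741 -0.52579759 -0.08626962]
the job is handed in; nothing more can be done
```

The cover is latched open and the offcut is inside the bin. I handed the job in at about 18 s of the 54 s allowed; the hand-in reports no verdict.

**What I did:**
- I pulled the knob up and slid the cover about 125 mm.
- I let the pin ride on the rail and nudged the knob along until the pin snapped into the open hole, at about 165 mm. The highest wrist reading at the end of any push was about 7 N.
- I gripped the offcut, lowered it through the hatch past the flap, released it and moved the arm clear.

**Last checks:**
- **Cover:** the knob's top is back at its plunger-down height (about 195 mm), so the pin is in the open hole.
- **Offcut:** it lies in the bin with its top about 40–45 mm above the bench. It held the same position in two looks about 2 s apart, with the flap resting against it.
- **Tin and bowl:** both are where they stood, within a few mm.
- **Hammer:** I took no fix on it before starting. Two later looks differed by about 13 mm in one camera and 3 mm in the other, and the arm never went near it.
- **Arm:** it is clear of everything, with no contact force.

In the last look, the scene camera gave no confident view of the knob, but the side camera did, and nothing touched the knob between the two looks. I could not measure the shoe's slip directly; the low pushing forces suggest it did not move.

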